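# Measure up the pins of a display riser

### The job

The oak riser board on the marble slab is to be replaced by a new one drilled for the slab's two pins, so get the pins ready to be measured: stand the tins that are on the slab upright in the open drawer (set them down, do not drop them) and shut the drawer fully, and lift the riser straight and level up off its pins and lay it flat on the middle of the cork mat. With the riser out of the way, hook the tape measure over the slab's left-hand end, draw the case back along the slab, close in front of the two pins (on the robot's side of them), until it stands flat on the slab wholly past the right-hand pin, and then press its lock down so that the blade stays out. Leave the tape there, hooked and locked, and do not disturb the other things on the counter.

Things in the scene. Friction and masses are not known exactly. Their poses are not given: they have to be found in the camera images.
- slab: marble slab, fixed, 220 mm (its x) by 380 mm (its y), 20 mm thick; origin at the centre of its underside on the counter; x points away from the robot, y left. Two steel pins, 9 mm thick, 20 mm tall, tapered tips, stand up from its top at x = 60, y = +60 and -60 mm. Its left end, y = +190 mm, is a plain upright face with free space beyond, for the tape's hook
- pin_right (a point): foot of the right pin, on the slab's top (slab frame x = 60, y = -60 mm; the left pin is at x = 60, y = +60 mm); axes as the slab's
- riser_mid (a point): centre of the oak riser board, 50 mm (its x) by 190 mm (its y), 12 mm thick, about 120 g, z up; it lies flat on the slab with the two pins through its holes (11.5 mm wide, 120 mm apart along y); the pins stand 8 mm out of it. Grip it across its 50 mm width at the middle; keep it level (within 0.1 rad) until it has risen 22 mm, clear of the pins
- tin0_mid (a point): centre of a round lidded metal tin, 42 mm across and 46 mm tall, about 90 g, standing on the slab at the start, in front of the riser; None if this tin is absent (two to four tins are present)
- tin1_mid (a point): centre of a round lidded metal tin, 42 mm across and 46 mm tall, about 90 g, standing on the slab at the start, in front of the riser; None if this tin is absent (two to four tins are present)
- tin2_mid (a point): centre of a round lidded metal tin, 42 mm across and 46 mm tall, about 90 g, standing on the slab at the start, in front of the riser; None if this tin is absent (two to four tins are present)
- tin3_mid (a point): centre of a round lidded metal tin, 42 mm across and 46 mm tall, about 90 g, standing on the slab at the start, in front of the riser; None if this tin is absent (two to four tins are present)
- unit_drawer0 (a joint): opening of the drawer in the low wooden drawer unit on the left (m): 0 shut, 0.145 to 0.165 at the start; slides with about 1 N of friction. Shut is under 0.008
- drawer_floor (a point): point on the drawer's inner floor, midway between its sides, 69 mm behind the inner face of its front; moves with it; x points into the unit (shut direction), y left. Inside: x -69 to +126 mm, 218 mm wide, sides 56 mm high. Only the drawn-out part (opening less 6 mm) is free from above. The unit's top is 100 mm above the counter, this floor 22 mm; 65 mm are free under the unit's top
- unit_drawer0_handle (a point): middle of the drawer's brass bar handle, which runs 120 mm along y, 35 mm in front of the drawer's front face, 62 mm above the counter; x points into the unit (shut direction)
- mat_top (a point): centre of the top face of the cork mat on the right, 250 mm (its x) by 120 mm (its y), 5 mm thick, fixed
- tape_grip (a point): the place to grip the tape measure: midway between the case's flat sides, 40 mm above its foot. Case 36 mm wide (grip across), 62 mm tall, from 29 mm behind to 45 mm in front of this point, about 0.6 kg in all; stands behind the slab at the start. x forward, as the blade comes out, y left, z up. Its rubber foot holds it still on the slab against the blade's pull when let go
- tape_mouth (a point): bottom front edge of the tape case, where the blade comes out (45 mm in front of and 40 mm below tape_grip); axes as the case's. Turned by the case only
- tape_hook_lip (a point): lower end of the inner face of the upright steel hook plate on the blade's end (20 mm wide, 20 mm tall, 3 mm thick). Drawn in, this face is 6 mm in front of the mouth. The hook rides 9 mm up and down on the blade's end and sinks by its weight: on a surface it rests there; beyond an edge it drops to 8 mm below the case's foot and catches the edge when the case is drawn back. Axes as the case's
- tape_blade (a joint): how far the blade is drawn out of the case (m), 0 to 0.30; a spring pulls it back in with about 1.6 to 2 N
- tape_lock (a joint): lock button of the tape, pressed straight down (m): 0 up (free), about 0.005 down (locked); needs about 3 N to move, 6 to 15 N sets it firmly; stays where it is left, and holds the blade when down
- tape_lock_top (a point): middle of the top face of the lock button, 14 by 16 mm, which stands 8 mm above the top of the case (3 mm when locked), 18 mm in front of tape_grip
- card0: black folded name card, 75 mm wide, 40 mm tall, behind the tape; leave alone
- card1: black folded name card, beyond the cork mat; leave alone
- notepad: paper notepad with a pencil, 105 by 74 by 17 mm, behind the slab on the right; leave alone
- cup: small white bowl, 64 mm across, 35 mm tall, between the tape and the drawer unit; leave alone
- cocoa: brown jar, 70 mm across, 110 mm tall, far behind the slab; leave alone
- spatula: spatula 250 mm long, to the right of the mat; leave alone
Things that resemble listed ones, but are neither listed nor needed, are in the scene too. What is shaped like the part that bears tin0_mid but green or pink is not meant. What is shaped like the part that bears tin3_mid but turquoise is not meant.

How it is judged:
By the outcome, as a careful person would: the job done as asked, in the order asked, and still so for the second after the job is handed in, with the robot touching nothing.
Of tin0, tin1, tin2, tin3 only 2 to 4 are there at a start; the rules pass over those that are not, and their reading is None.
At some moment in a run one of tin0, tin1, tin2, tin3 may be knocked a few centimetres aside while the robot is not near it.
It also fails if it takes over 210 s, if anything falls off the work surface, if the arm or the gripper's body presses on something with over 40 N, if the wrist force passes 120 N, or if a joint passes its speed limit or range.

### The arm

A 6-joint arm with a two-finger parallel gripper is mounted at the origin on the work surface. World frame = base frame: x ahead of the robot, y to its left, z up, the work surface at z = 0. Lengths are in m, angles in rad, forces in N, time in s.
With the tool pointing down it reaches from about 0.4 to 0.825 m from the base axis. Payload 7 kg.
Tool frame: the origin (TCP) lies on the centre line of the jaws, within the pads' length; the fingertips stand manip.tips_ahead ahead of it and the grasp point (between the pads) lies 3 mm ahead of it (manip.tips_ahead is the distance from the TCP to the fingertips, in m); z points along the fingers, y is the line along which they close (so a half turn about z gives the same grasp; the last joint's range is limited). The gripper opens to 88 mm and grips with 3 to 60 N. Pads are 19 mm wide; open, the fingers measure 130 mm over their backs; the gripper's body (78 mm by 193 mm) begins 47 mm behind the grasp point.
Start: joints at [-0.962, 0.359, 0.012, 0, -1.224, -0.288], TCP at [0.213, -0.641, 0.249] pointing down, gripper open.
Joint ranges: [-3.07, 3.07], [-1.43, 2.12], [-1.02, 1.25], [-3.03, 1.67], [-3.05, -0], [-3.03, 3.03]. Speed limits (rad/s): [2.39, 2.39, 3.01, 3.14, 3.14, 3.14].

### API

Orientations are given as a unit quaternion [x, y, z, w].
In Python, from bench import manip, cams gives the robot as it stands.
- The arm moves only by the shell command python3 -m inch 'ROWS'. ROWS is JSON, a list of rows, each a list of 3 entries, a list of its own where there are three numbers: the shift along the world's x, y, z in mm, then the turn, a rotation vector about the world's x, y, z in degrees, then the opening in per cent of the stroke, from 0 (shut) to 100 (fully open). In form: [[[x, y, z], [rx, ry, rz], claw], ...]. A call has 1 to 20 rows; each row is the pose to reach, as a shift and turn from the pose commanded when the call began; what a row does not reach only later rows make up. A row lasts 1/8 s, in which the tool goes at most 62.5 mm and 10.7 degrees, less where a joint would pass 70% of its speed; a pose out of reach is approached as far as the arm can. A call with a gripper value outside its range is refused whole. The fingers move at their own pace and stop on an object; the grip force is fixed at half the most. Time passes only in rows, so rows that repeat a pose let the fingers close. It gives the time, the measured TCP pose, the force, the opening and the grip force at its end, in the units of the state.
- manip.state(): the state, without advancing time (a new reading comes with each control period).
- cams.grab_frame(name): name is "side" or "top"; returns the picture (420x560x3 uint8, blue, green, red); there is no depth.
- cams.camera_params(name): a dict with "K" (3x3 intrinsics, pixels), "rvec" (rotation vector, rad) and "tvec" (3), from world to camera coordinates, as OpenCV has them. Camera axes: x right, y down, z forward; pixel columns grow to the right and rows downward; lengths in m; the calibration is good to about 2 mm. A picture is of the moment at which its call begins. camera_params takes no time and is no camera call.
- manip.hand_in(): hands the job in; it is judged then, once.
The state is a dict: "time": time; "joints": joint angles; "qvel": joint speeds; "effort": joint torques, N m; "position": TCP position; "tcp_rot": TCP orientation; "wrist_force": force on the tool from outside, world axes, zero at the start; "moment": the same for the moment, N m; "grip_width": finger opening in m; "finger_force": force on a finger pad.
Only numpy, scipy, OpenCV 4.12 (cv2) and the standard library are available. Lean on these libraries where they do the work, as an engineer would, in place of code of your own. Each camera call takes 0.05 s, during which the arm holds its last target. There are 200 camera calls.

## Working session

There is one attempt and no reset: what is moved stays moved. The work goes in short steps, Python scripts to look and compute and a shell command to move; the robot and the scene stay as the last step left them, time stands still between calls to the robot, and variables do not carry over. Pictures are saved under pics/ and viewed, at most 14 in all, crops included, and the job is handed in when it is done.

```bash
ls; mkdir -p pics
python3 - <<'E'
from bench import manip,cams
import cv2
for n in("top","side"):
    f=cams.grab_frame(n); cv2.imwrite(f"pics/{n}0.png",f)
    p=cams.camera_params(n); print(n,p)
print(manip.tips_ahead, manip.state())
E
```

```text
pics
top {'K': array([[455.29320806,   0.        , 279.06254738],
       [  0.        , 455.29320806, 202.18736317],
       [  0.        ,   0.        ,   1.        ]]), 'rvec': array([ 2.1801848 , -2.17084905,  0.03998547]), 'tvec': array([-0.06880697,  0.53238065,  1.21003849])}
side {'K': array([[518.05047234,   0.        , 279.50683982],
       [  0.        , 518.05047234, 212.29636082],
       [  0.        ,   0.        ,   1.        ]]), 'rvec': array([ 0.71699518, -2.41108108,  1.32224172]), 'tvec': array([0.39120171, 0.25414957, 1.25507452])}
0.022 {'time': 0.1, 'joints': array([-9.61896504e-01,  3.59310123e-01,  1.11587513e-02, -2.88831642e-04,
       -1.22412128e+00, -2.88094283e-01]), 'qvel': array([-2.72008471e-06,  7.15716397e-04,  1.00412970e-03,  1.69374809e-03,
       -1.17383928e-03,  2.83646464e-04]), 'effort': array([-1.48158804e-03, -5.84162915e+01,  2.93754637e+01,  7.01547280e+00,
        1.02365695e-02, -5.48153241e-05]), 'position': array([ 0.21268667, -0.64018812,  0.24772684]), 'tcp_rot': array([-1.59667237e-01,  9.87170608e-01,  7.24035586e-04, -1.97716598e-04]), 'wrist_force': array([-0.65315431,  0.97900974,  0.21350664]), 'moment': array([-0.03355576,  0.00926795,  0.01045773]), 'finger_force': 0.0, 'grip_width': 0.08776335608818074}
```

View pics/top0.png

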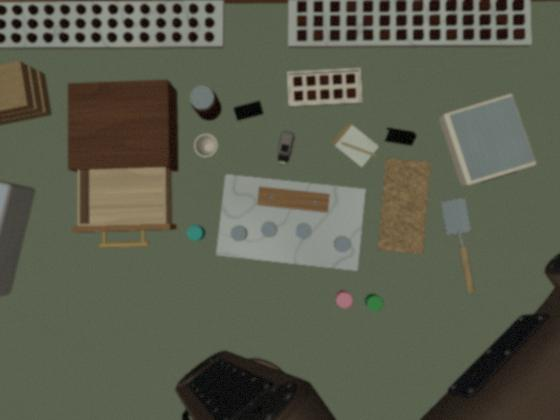

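View pics/side0.png

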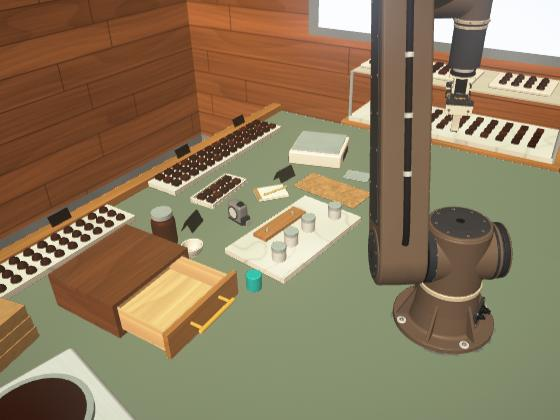

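The top view shows the slab (217–366, 176–270) and the riser near (293,199). There are four grey tins at (238,233), (269,229), (303,231) and (342,244). The tape is at (286,147), the drawer at (124,200) with its handle at (124,244), and the mat at (405,206).

```bash
cat > h.py <<'E'
import numpy as np, cv2
from bench import manip,cams
from scipy.spatial.transform import Rotation as R
def cam(n):
    p=cams.camera_params(n); M=cv2.Rodrigues(np.array(p["rvec"]))[0]; return p["K"],M,np.array(p["tvec"])
def ray(n,uv,z):
    K,M,t=cam(n); uv=np.atleast_2d(uv).astype(float)
    d=(np.linalg.inv(K)@np.c_[uv,np.ones(len(uv))].T).T@M; c=-M.T@t
    return c+d*((z-c[2])/d[:,2])[:,None]
def proj(n,X):
    K,M,t=cam(n); return cv2.projectPoints(np.atleast_2d(np.array(X,float)),M,t,K,None)[0][:,0]
def tri(uvt,uvs):
    A=[];b=[]
    for n,uv in(("top",uvt),("side",uvs)):
        K,M,t=cam(n); P=np.c_[M,t]; x=np.linalg.inv(K)@[*uv,1]
        for i in(0,1): r=P[i]-x[i]*P[2]; A.append(r[:3]);b.append(-r[3])
    return np.linalg.lstsq(np.array(A),np.array(b),rcond=None)[0]
def blobs(mask,lo,hi=1e9):
    out=[]
    for c in cv2.findContours(mask.astype(np.uint8),cv2.RETR_EXTERNAL,cv2.CHAIN_APPROX_NONE)[0]:
        a=cv2.contourArea(c)
        if lo<a<hi: out.append((a,cv2.minAreaRect(c),c))
    return sorted(out,key=lambda o:-o[0])
def crop(img,x0,y0,x1,y1,s,name):
    c=cv2.resize(img[y0:y1,x0:x1],None,fx=s,fy=s,interpolation=cv2.INTER_CUBIC); cv2.imwrite(name,c)
E
python3 - <<'E'
from h import *
f=cv2.imread("pics/top0.png"); s=cv2.imread("pics/side0.png")
crop(f,180,125,440,285,3,"pics/c1.png")
a=cv2.resize(s[190:280,175:310],None,fx=4.4,fy=4.4,interpolation=cv2.INTER_CUBIC)
cv2.imwrite("pics/c2.png",a)
K,M,t=cam("top");print(-M.T@t); K,M,t=cam("side");print(-M.T@t)
hsv=cv2.cvtColor(f,cv2.COLOR_BGR2HSV)
for n,(u,v) in dict(slab=(350,260),tin=(269,229),counter=(250,300),riser=(280,196),mat=(405,206),tape=(286,147),floor=(130,195),front=(124,228),top=(120,125),handle=(124,244)).items(): print(n,f[v,u],hsv[v,u])
E
```

```text
[ 0.45419656 -0.1002175   1.2393622 ]
[-0.20608558  0.97788323  0.89113184]
slab [142 148 143] [ 55  10 148]
tin [120 118 110] [ 96  21 120]
counter [79 99 90] [44 52 99]
riser [ 59  88 113] [ 16 122 113]
mat [ 65  92 109] [ 18 103 109]
tape [21 21 24] [ 0 32 24]
floor [ 99 129 143] [ 20  78 143]
front [ 57  86 110] [ 16 123 110]
top [31 42 68] [  9 139  68]
handle [ 68 115 138] [ 20 129 138]
```

View pics/c1.png

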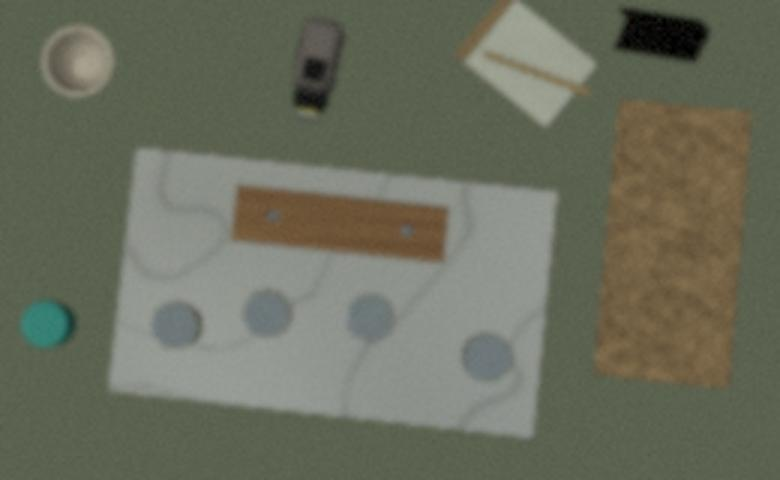

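View pics/c2.png

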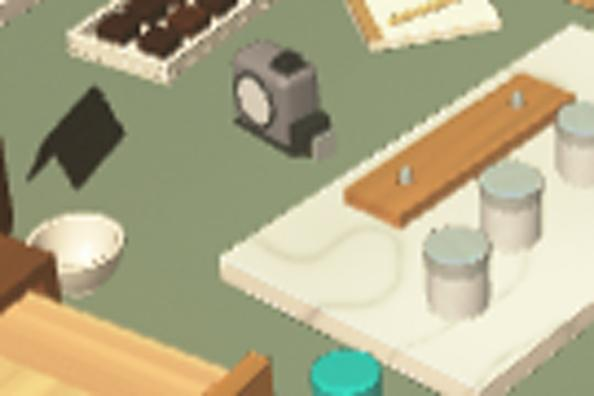

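```bash
cat >> h.py <<'E'
def box(n,r,z):
    P=ray(n,cv2.boxPoints(r),z); e=[P[1]-P[0],P[2]-P[1]]; e.sort(key=np.linalg.norm)
    L=e[1]; return P.mean(0).round(4),[round(np.linalg.norm(x),4) for x in e],round((np.degrees(np.arctan2(L[1],L[0]))+90)%180-90,2)
def tins(f):
    g=cv2.cvtColor(f,cv2.COLOR_BGR2HSV); m=cv2.inRange(g,(80,12,85),(120,60,190)); m=cv2.morphologyEx(m,cv2.MORPH_OPEN,np.ones((3,3)))
    return [(a,np.round(r[0],1),np.round(r[1],1),ray("top",r[0],.066)[0,:2].round(4)) for a,r,c in blobs(m,90,400)]
E
python3 - <<'E'
from h import *
f=cv2.imread("pics/top0.png"); g=cv2.cvtColor(f,cv2.COLOR_BGR2HSV)
for t in tins(f): print("tin",t)
def ex(name,lo,hi,z,win,k=1,close=0):
    x0,y0,x1,y1=win; m=np.zeros(g.shape[:2],np.uint8); m[y0:y1,x0:x1]=cv2.inRange(g,lo,hi)[y0:y1,x0:x1]
    if close: m=cv2.morphologyEx(m,cv2.MORPH_CLOSE,np.ones((close,close)))
    for a,r,c in blobs(m,15)[:k]: print(name,a,np.round(r[0],1),box("top",r,z))
ex("slab",(0,0,118),(180,40,255),.02,(205,165,375,280),1,9)
ex("riser",(8,80,70),(24,255,255),.032,(240,180,345,220))
ex("mat",(8,75,70),(24,255,255),.005,(370,150,440,260),1,3)
ex("handle",(15,90,80),(26,255,255),.062,(90,236,160,252))
ex("tape",(0,0,0),(180,255,75),.062,(270,120,300,170),3)
ex("tapeall",(0,0,0),(30,255,85),.062,(270,120,300,170),3)
ex("pins",(0,0,100),(180,60,255),.04,(264,192,322,207),3)
for n,uv,z in [("unit tl",(68,83),.1),("tr",(170,81),.1),("bl",(68,170),.1),("br",(170,168),.1),("drawer bl",(73,231),.078),("drawer br",(171,229),.078)]: print(n,ray("top",uv,z)[0].round(4))
for r in range(160,236): print(r,f[r,124],end=' ')
print()
for c in range(66,180): print(c,f[200,c],end=' ')
E
```

```text
tin (136.0, array([342., 244.]), array([12., 14.]), array([ 0.4228, -0.2295]))
tin (130.5, array([302.5, 231. ]), array([12., 13.]), array([ 0.4555, -0.1285]))
tin (128.0, array([237.5, 233. ]), array([12., 13.]), array([0.4495, 0.0389]))
tin (127.5, array([268.5, 229. ]), array([12., 13.]), array([ 0.4602, -0.041 ]))
slab 11554.0 [290.7 221.7] (array([ 0.481 , -0.0971,  0.02  ]), [np.float64(0.223), np.float64(0.3852)], np.float64(83.83))
riser 1103.0 [292.9 199.2] (array([ 0.5398, -0.1033,  0.032 ]), [np.float64(0.0459), np.float64(0.1844)], np.float64(84.06))
mat 4018.0 [403.9 205.8] (array([ 0.5257, -0.403 ,  0.005 ]), [np.float64(0.1216), np.float64(0.2511)], np.float64(-5.49))
handle 206.0 [123.4 241. ] (array([0.4272, 0.3369, 0.062 ]), [np.float64(0.0284), np.float64(0.129)], np.float64(-88.24))
tape 191.5 [285.9 147.6] (array([ 0.6727, -0.0849,  0.062 ]), [np.float64(0.032), np.float64(0.0742)], np.float64(-15.53))
tapeall 154.5 [285.4 144.6] (array([ 0.6806, -0.0834,  0.062 ]), [np.float64(0.0343), np.float64(0.0678)], np.float64(-13.62))
unit tl [0.8341 0.4785 0.1   ]
tr [0
[... 2693 characters left out ...]
] 139 [101 130 144] 140 [103 133 145] 141 [102 132 146] 142 [100 130 145] 143 [101 131 146] 144 [ 99 127 143] 145 [ 98 128 143] 146 [102 130 145] 147 [100 129 144] 148 [100 131 144] 149 [101 130 145] 150 [ 99 130 143] 151 [100 130 145] 152 [100 130 145] 153 [101 131 145] 154 [102 131 146] 155 [100 130 145] 156 [ 98 127 143] 157 [100 129 144] 158 [ 99 129 144] 159 [ 98 128 144] 160 [ 98 128 143] 161 [101 131 145] 162 [ 97 126 142] 163 [100 129 143] 164 [ 92 120 136] 165 [ 80 106 119] 166 [58 81 96] 167 [50 66 82] 168 [43 59 74] 169 [38 55 70] 170 [42 59 72] 171 [52 71 76] 172 [69 88 85] 173 [74 92 88] 174 [79 98 90] 175 [81 99 94] 176 [81 99 90] 177 [ 80 100  92] 178 [81 98 92] 179 [80 99 91]
```

```bash
python3 -m inch '[[[30,50,0],[0,0,10],65],[[60,100,0],[0,0,20],65],[[92,150,0],[0,0,30],65],[[122,200,0],[0,0,40],65],[[152,250,0],[0,0,50],65],[[182,300,0],[0,0,60],65],[[212,350,0],[0,0,71.6],65],[[237,400,0],[0,0,71.6],65],[[237,450,-20],[0,0,71.6],65],[[237,500,-50],[0,0,71.6],65],[[237,550,-80],[0,0,71.6],65],[[237,600,-100],[0,0,71.6],65],[[237,650,-120],[0,0,71.6],65],[[237,680,-129],[0,0,71.6],65],[[237,680,-129],[0,0,71.6],65]]'
cat > q.py <<'E'
from h import *
import sys
s=manip.state(); Rm=R.from_quat(s["tcp_rot"]).as_matrix()
print("t",round(s["time"],2),"p",(s["position"]*1e3).round(1),"ydir",round(np.degrees(np.arctan2(Rm[1,1],Rm[0,1])),2),"tilt",(Rm[:2,2]).round(4),"F",s["wrist_force"].round(1),"ff",round(s["finger_force"],1),"w",round(s["grip_width"]*1e3,1),"j",np.round(s["joints"],2))
if len(sys.argv)>1:
    f=cams.grab_frame("top"); cv2.imwrite(f"pics/{sys.argv[1]}.png",f)
    for t in tins(f): print(t[0],t[1],t[3])
E
python3 q.py a1
```

```text
time: 1.98
position: [0.4494, 0.0409, 0.1188]
tcp_rot: [0.708, -0.706, -0.0, 0.001]
wrist_force: [-1.1, -0.2, 0.9]
grip_width: 0.0569
finger_force: 0.0
t 1.98 p [449.4  40.9 118.8] ydir -179.85 tilt [-0.0015 -0.0007] F [-1.1 -0.2  0.9] ff 0.0 w 56.9 j [ 0.53  0.12 -0.64 -0.   -0.81 -0.53]
133.0 [341.5 244. ] [ 0.4228 -0.2283]
128.5 [302.5 231. ] [ 0.4555 -0.1285]
125.5 [267.5 229. ] [ 0.4602 -0.0385]
```

```bash
python3 -m inch '[[[0,-1,-30],[0,0,0],65],[[0,-1,-50],[0,0,0],65],[[0,-1,-58],[0,0,0],65],[[0,-1,-58],[0,0,0],65],[[0,-1,-58],[0,0,0],30],[[0,-1,-58],[0,0,0],30],[[0,-1,-58],[0,0,0],30],[[0,-1,-58],[0,0,0],30],[[0,-1,-40],[0,0,0],30],[[0,-1,0],[0,0,0],30],[[0,-1,52],[0,0,0],30],[[0,-1,62],[0,0,0],30]]'; python3 q.py
```

```text
time: 3.52
position: [0.4514, 0.0392, 0.185]
tcp_rot: [0.707, -0.707, 0.001, -0.003]
wrist_force: [0.7, 0.3, -1.1]
grip_width: 0.0416
finger_force: 30.0
t 3.52 p [451.4  39.2 185. ] ydir -179.99 tilt [0.0057 0.0026] F [ 0.7  0.3 -1.1] ff 30.0 w 41.6 j [ 0.52  0.04 -0.55  0.   -0.97 -0.52]
```

```bash
python3 -m inch '[[[10,50,0],[0,0,0],30],[[22,105,0],[0,0,0],30],[[33,160,0],[0,0,0],30],[[44,215,0],[0,0,0],30],[[56,270,0],[0,0,0],30],[[68,325,0],[0,0,0],30],[[78,374,0],[0,0,0],30],[[78,374,-20],[0,0,0],30],[[78,374,-60],[0,0,0],30],[[78,374,-90],[0,0,0],30],[[78,374,-105],[0,0,0],30],[[78,374,-112],[0,0,0],30],[[78,374,-115],[0,0,0],30],[[78,374,-117],[0,0,0],30],[[78,374,-118],[0,0,0],30],[[78,374,-118],[0,0,0],30]]'; python3 q.py
python3 - <<'E'
from h import *
s=cams.grab_frame("side"); crop(s,40,200,260,360,3,"pics/d1.png")
E
```

```text
time: 5.52
position: [0.5281, 0.4127, 0.0643]
tcp_rot: [-0.707, 0.707, 0.0, 0.001]
wrist_force: [-1.2, -0.2, 2.0]
grip_width: 0.0411
finger_force: 30.0
t 5.53 p [528.1 412.7  64.3] ydir 179.99 tilt [0.0008 0.0009] F [-1.2 -0.2  2. ] ff 30.0 w 41.1 j [ 0.95  0.51 -0.21  0.   -0.85 -0.95]
```

View pics/d1.png

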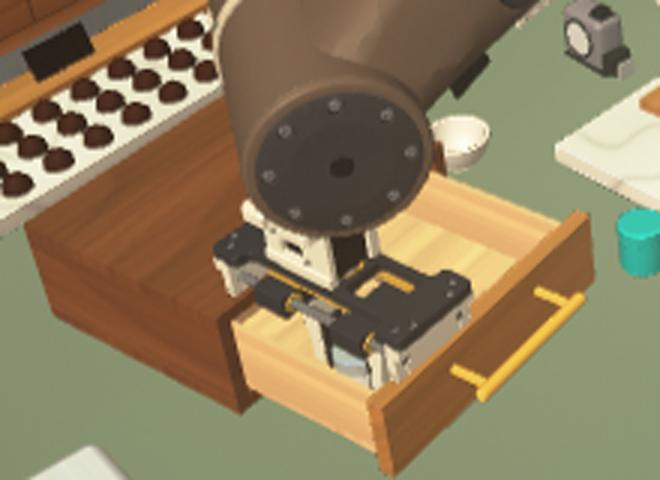

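The side view shows tin 1 held upright inside the drawer at crop (350,360), with the gripper body clear of the unit and the front.

```bash
python3 -m inch '[[[0,0,-1],[0,0,0],30],[[0,0,-1],[0,0,0],65],[[0,0,-1],[0,0,0],65],[[0,0,-1],[0,0,0],65],[[0,0,30],[0,0,0],65],[[0,0,85],[0,0,0],65],[[0,-55,90],[0,0,0],65],[[-8,-113,90],[0,0,0],65],[[-17,-172,90],[0,0,0],65],[[-26,-231,90],[0,0,0],65],[[-35,-290,90],[0,0,0],65],[[-44,-349,90],[0,0,0],65],[[-56,-408,80],[0,0,0],65],[[-68,-453,60],[0,0,0],65],[[-68,-453,56],[0,0,0],65],[[-68,-453,56],[0,0,0],65]]'; python3 q.py a2
```

```text
time: 7.58
position: [0.4601, -0.0406, 0.1196]
tcp_rot: [-0.707, 0.707, -0.0, -0.0]
wrist_force: [-1.2, 0.1, 1.4]
grip_width: 0.057
finger_force: 0.0
t 7.58 p [460.1 -40.6 119.6] ydir 179.94 tilt [ 0.0001 -0.0001] F [-1.2  0.1  1.4] ff 0.0 w 57.0 j [ 0.34  0.14 -0.62  0.   -0.81 -0.34]
130.0 [302.5 231. ] [ 0.4555 -0.1285]
128.5 [342. 244.] [ 0.4228 -0.2295]
118.0 [ 95. 202.] [0.5283 0.4131]
```

```bash
python3 -m inch '[[[0,0,-30],[0,0,0],65],[[0,0,-52],[0,0,0],65],[[0,0,-58],[0,0,0],65],[[0,0,-58],[0,0,0],65],[[0,0,-58],[0,0,0],30],[[0,0,-58],[0,0,0],30],[[0,0,-58],[0,0,0],30],[[0,0,-58],[0,0,0],30],[[0,0,-40],[0,0,0],30],[[0,0,5],[0,0,0],30],[[0,0,60],[0,0,0],30],[[9,57,62],[0,0,0],30],[[18,115,62],[0,0,0],30],[[27,173,62],[0,0,0],30],[[36,231,62],[0,0,0],30],[[45,289,62],[0,0,0],30],[[55,347,62],[0,0,0],30],[[70,403,62],[0,0,0],30],[[70,403,40],[0,0,0],30],[[70,403,10],[0,0,0],30]]'; python3 q.py a3
```

```text
time: 10.12
position: [0.5299, 0.3634, 0.129]
tcp_rot: [0.707, -0.707, -0.0, -0.0]
wrist_force: [-0.1, 0.1, -0.6]
grip_width: 0.0414
finger_force: 30.0
t 10.12 p [529.9 363.4 129. ] ydir -179.98 tilt [0.0004 0.0006] F [-0.1  0.1 -0.6] ff 30.0 w 41.4 j [ 0.9   0.4  -0.22 -0.   -0.95 -0.9 ]
135.5 [342. 244.] [ 0.4228 -0.2295]
130.5 [302.5 231. ] [ 0.4555 -0.1285]
```

```bash
python3 -m inch '[[[0,0,-35],[0,0,0],30],[[0,0,-55],[0,0,0],30],[[0,0,-62],[0,0,0],30],[[0,0,-65],[0,0,0],30],[[0,0,-66],[0,0,0],30],[[0,0,-67],[0,0,0],30],[[0,0,-67],[0,0,0],65],[[0,0,-67],[0,0,0],65],[[0,0,-67],[0,0,0],65],[[0,0,-35],[0,0,0],65],[[0,0,20],[0,0,0],65],[[-5,-60,20],[0,0,0],65],[[-15,-120,20],[0,0,0],65],[[-25,-180,20],[0,0,0],65],[[-35,-240,20],[0,0,0],65],[[-45,-300,20],[0,0,0],65],[[-55,-360,20],[0,0,0],65],[[-65,-420,10],[0,0,0],65],[[-74.5,-475,0],[0,0,0],65],[[-74.5,-490.5,-10],[0,0,0],65]]'; python3 q.py a4
```

```text
time: 12.68
position: [0.4543, -0.1304, 0.1194]
tcp_rot: [-0.706, 0.708, -0.0, 0.0]
wrist_force: [0.2, -0.1, -0.3]
grip_width: 0.0568
finger_force: 0.0
t 12.68 p [ 454.3 -130.4  119.4] ydir 179.8 tilt [0.0001 0.0001] F [ 0.2 -0.1 -0.3] ff 0.0 w 56.8 j [ 0.14  0.16 -0.6  -0.   -0.82 -0.14]
119.0 [113.5 201.5] [0.5298 0.3643]
117.0 [ 95. 202.] [0.5283 0.4131]
93.0 [343. 244.] [ 0.4228 -0.2321]
91.0 [  3.  197.5] [0.5393 0.6581]
```

```bash
python3 -m inch '[[[0,0,-30],[0,0,0],65],[[0,0,-52],[0,0,0],65],[[0,0,-58],[0,0,0],65],[[0,0,-58],[0,0,0],65],[[0,0,-58],[0,0,0],30],[[0,0,-58],[0,0,0],30],[[0,0,-58],[0,0,0],30],[[0,0,-58],[0,0,0],30],[[0,0,-40],[0,0,0],30],[[0,0,5],[0,0,0],30],[[0,0,60],[0,0,0],30],[[9,60,62],[0,0,0],30],[[18,120,62],[0,0,0],30],[[27,180,62],[0,0,0],30],[[36,240,62],[0,0,0],30],[[45,300,62],[0,0,0],30],[[55,360,62],[0,0,0],30],[[68,415,62],[0,0,0],30],[[75.5,440.5,50],[0,0,0],30],[[75.5,440.5,10],[0,0,0],30]]'; python3 q.py a5
```

```text
time: 15.22
position: [0.5321, 0.3156, 0.1303]
tcp_rot: [0.708, -0.706, 0.0, -0.002]
wrist_force: [-0.4, -0.1, -0.6]
grip_width: 0.0413
finger_force: 30.0
t 15.22 p [532.1 315.6 130.3] ydir -179.89 tilt [0.0032 0.0029] F [-0.4 -0.1 -0.6] ff 30.0 w 41.3 j [ 0.85  0.36 -0.27  0.   -0.93 -0.85]
132.0 [342.5 244. ] [ 0.4228 -0.2308]
```

```bash
python3 -m inch '[[[0,0,-35],[0,0,0],30],[[0,0,-55],[0,0,0],30],[[0,0,-62],[0,0,0],30],[[0,0,-65],[0,0,0],30],[[0,0,-66],[0,0,0],30],[[0,0,-67],[0,0,0],30],[[0,0,-67],[0,0,0],65],[[0,0,-67],[0,0,0],65],[[0,0,-67],[0,0,0],65],[[0,0,-35],[0,0,0],65],[[0,0,20],[0,0,0],65],[[-10,-60,20],[0,0,0],65],[[-22,-120,20],[0,0,0],65],[[-34,-180,20],[0,0,0],65],[[-46,-240,20],[0,0,0],65],[[-58,-300,20],[0,0,0],65],[[-70,-360,20],[0,0,0],65],[[-82,-420,20],[0,0,0],65],[[-95,-480,15],[0,0,0],65],[[-108,-535,0],[0,0,0],65]]'; python3 q.py a6
```

```text
time: 17.77
position: [0.4229, -0.2245, 0.1303]
tcp_rot: [-0.707, 0.707, -0.001, 0.001]
wrist_force: [1.4, -0.1, -0.3]
grip_width: 0.0564
finger_force: 0.0
t 17.77 p [ 422.9 -224.5  130.3] ydir 180.0 tilt [ 0.0027 -0.0004] F [ 1.4 -0.1 -0.3] ff 0.0 w 56.4 j [-0.08  0.15 -0.57  0.   -0.84  0.08]
118.0 [113.5 201.5] [0.5298 0.3643]
114.0 [ 95.  201.5] [0.5296 0.4132]
111.0 [133.5 201.5] [0.53   0.3116]
```

```bash
python3 -m inch '[[[0,-7,-30],[0,0,0],65],[[0,-7,-60],[0,0,0],65],[[0,-7,-68],[0,0,0],65],[[0,-7,-68],[0,0,0],65],[[0,-7,-68],[0,0,0],30],[[0,-7,-68],[0,0,0],30],[[0,-7,-68],[0,0,0],30],[[0,-7,-68],[0,0,0],30],[[0,-7,-45],[0,0,0],30],[[0,-7,5],[0,0,0],30],[[5,10,52],[0,0,0],30],[[17,70,52],[0,0,0],30],[[29,130,52],[0,0,0],30],[[41,190,52],[0,0,0],30],[[53,250,52],[0,0,0],30],[[65,310,52],[0,0,0],30],[[78,370,52],[0,0,0],30],[[92,430,52],[0,0,0],30],[[109,485,50],[0,0,0],30],[[109,485,10],[0,0,0],30]]'; python3 q.py a7
```

```text
time: 20.32
position: [0.5343, 0.2676, 0.1413]
tcp_rot: [0.708, -0.706, 0.0, -0.003]
wrist_force: [-0.2, -0.7, -2.0]
grip_width: 0.0413
finger_force: 30.0
t 20.32 p [534.3 267.6 141.3] ydir -179.8 tilt [0.0054 0.0041] F [-0.2 -0.7 -2. ] ff 30.0 w 41.3 j [ 0.79  0.32 -0.31  0.   -0.93 -0.79]
```

```bash
python3 -m inch '[[[0,0,-40],[0,0,0],30],[[0,0,-65],[0,0,0],30],[[0,0,-72],[0,0,0],30],[[0,0,-75],[0,0,0],30],[[0,0,-76],[0,0,0],30],[[0,0,-77],[0,0,0],30],[[0,0,-77],[0,0,0],65],[[0,0,-77],[0,0,0],65],[[0,0,-77],[0,0,0],65],[[0,0,-40],[0,0,0],65],[[0,0,15],[0,0,0],65],[[-20,8,15],[0,0,10],65],[[-40,18,15],[0,0,20],65],[[-60,28,15],[0,0,30],65],[[-80,38,15],[0,0,40],50],[[-100,48,15],[0,0,50],30],[[-120,58,15],[0,0,60],10],[[-135,66,15],[0,0,70],0],[[-147,73,15],[0,0,80],0],[[-147,73,15],[0,0,90],0]]'; python3 q.py a8
python3 - <<'E'
from h import *
f=cv2.imread("pics/a8.png"); crop(f,40,70,380,290,2.3,"pics/a8c.png")
E
```

```text
time: 22.88
position: [0.3841, 0.3359, 0.1547]
tcp_rot: [1.0, 0.003, 0.0, -0.0]
wrist_force: [0.8, -0.0, -0.2]
grip_width: 0.0031
finger_force: 0.0
t 22.88 p [384.1 335.9 154.7] ydir -89.62 tilt [0.     0.0002] F [ 0.8 -0.  -0.2] ff 0.0 w 3.1 j [ 1.1   0.17 -0.48 -0.   -0.92  0.47]
119.5 [113.5 201. ] [0.5311 0.3644]
115.5 [ 95.  201.5] [0.5296 0.4132]
109.5 [152.  200.5] [0.5327 0.2631]
107.5 [133.  200.5] [0.5326 0.313 ]
```

View pics/a8c.png

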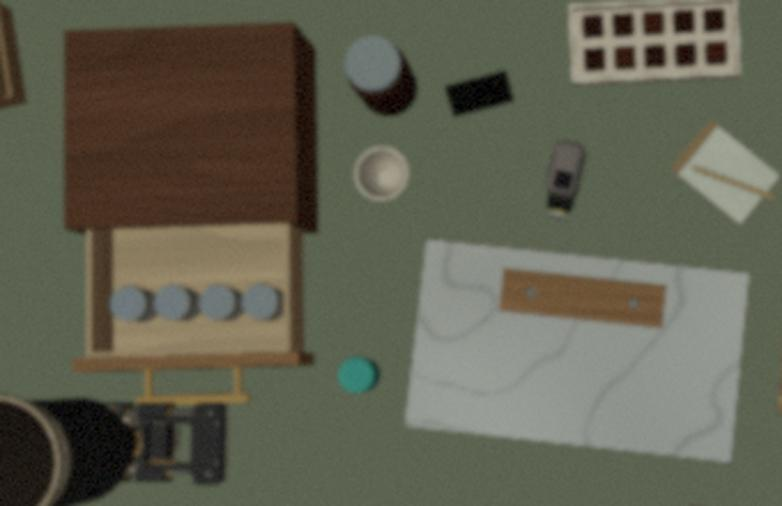

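The top view shows all four tins standing in a row in the drawer, at crop y≈302 and x from 131 to 263. The handle is at (195,398) and the slab is clear of tins.

```bash
python3 -m inch '[[[0,-1,-50],[0,0,0],0],[[0,-1,-85],[0,0,0],0],[[0,-1,-95],[0,0,0],0],[[5,-1,-95],[0,0,0],0],[[10,-1,-95],[0,0,0],0],[[15,-1,-95],[0,0,0],0],[[20,-1,-95],[0,0,0],0],[[26,-1,-95],[0,0,0],0],[[34,-1,-95],[0,0,0],0],[[44,-1,-95],[0,0,0],0],[[54,0,-95],[0,0,0],0],[[64,0,-95],[0,0,0],0],[[74,0,-95],[0,0,0],0],[[84,0,-95],[0,0,0],0],[[94,1,-95],[0,0,0],0],[[104,1,-95],[0,0,0],0],[[114,1,-95],[0,0,0],0],[[124,2,-95],[0,0,0],0],[[134,2,-95],[0,0,0],0],[[140,2,-95],[0,0,0],0]]'; python3 q.py a9
```

```text
time: 25.42
position: [0.5256, 0.3376, 0.0596]
tcp_rot: [1.0, -0.0, 0.0, -0.0]
wrist_force: [-2.3, 0.8, -0.3]
grip_width: 0.0004
finger_force: 0.8
t 25.43 p [525.6 337.6  59.6] ydir -90.03 tilt [0.0003 0.0003] F [-2.3  0.8 -0.3] ff 0.8 w 0.4 j [ 0.88  0.45 -0.32  0.   -0.8   0.69]
```

```bash
python3 -m inch '[[[6,0,0],[0,0,0],0],[[12,0,0],[0,0,0],0],[[18,0,0],[0,0,0],0],[[22,0,0],[0,0,0],0],[[26,0,0],[0,0,0],0],[[29,1,0],[0,0,0],0],[[31,1,0],[0,0,0],0],[[32,1,0],[0,0,0],0]]'; python3 q.py
```

```text
time: 26.48
position: [0.5491, 0.3373, 0.0593]
tcp_rot: [1.0, -0.0, -0.006, 0.002]
wrist_force: [-42.5, 5.9, 26.0]
grip_width: 0.0003
finger_force: 21.1
t 26.48 p [549.1 337.3  59.3] ydir -90.02 tilt [-0.0117 -0.0042] F [-42.5   5.9  26. ] ff 21.1 w 0.3 j [ 0.85  0.48 -0.26 -0.01 -0.84  0.73]
```

```bash
python3 -m inch '[[[-5,0,0],[0,0,0],0],[[-9,0,0],[0,0,0],0],[[-15,0,0],[0,0,0],0],[[-40,0,0],[0,0,0],0],[[-80,0,20],[0,0,0],0],[[-100,0,70],[0,0,0],40],[[-100,-55,100],[0,0,-10],73],[[-90,-110,100],[0,0,-20],73],[[-80,-170,100],[0,0,-30],73],[[-70,-230,100],[0,0,-40],73],[[-55,-290,100],[0,0,-50],73],[[-40,-350,100],[0,0,-60],73],[[-30,-400,100],[0,0,-70],73],[[-17,-439,100],[0,0,-80],73],[[-17,-439,100],[0,0,-90],73],[[-17,-439,100],[0,0,-96],73]]'; python3 q.py b1
python3 - <<'E'
from h import *
f=cv2.imread("pics/b1.png"); crop(f,40,70,380,290,2.3,"pics/b1c.png")
E
```

```text
time: 28.48
position: [0.5399, -0.1017, 0.1594]
tcp_rot: [-0.667, 0.745, -0.0, -0.0]
wrist_force: [-0.5, 0.9, -0.4]
grip_width: 0.064
finger_force: 0.0
t 28.48 p [ 539.9 -101.7  159.4] ydir 173.6 tilt [ 0.0001 -0.0001] F [-0.5  0.9 -0.4] ff 0.0 w 64.0 j [ 0.17  0.23 -0.39  0.   -0.95 -0.28]
```

View pics/b1c.png

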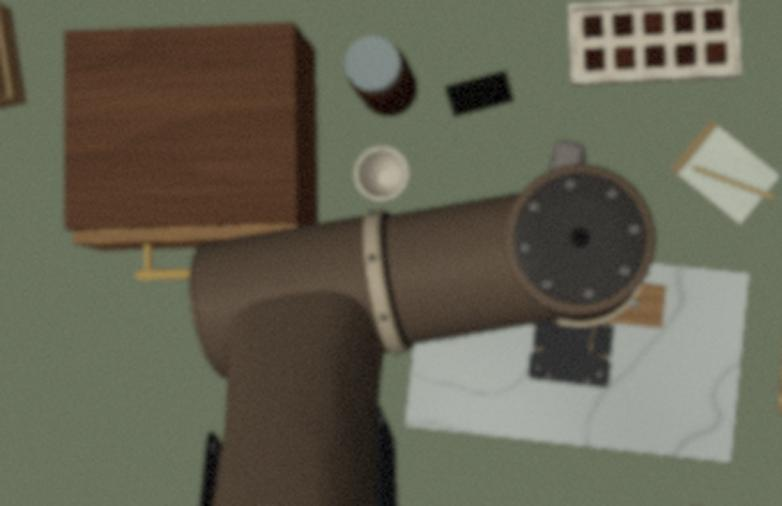

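The drawer is shut: its front is flush with the unit at crop row 237, with the handle at (150,273). The gripper is above the riser.

```bash
python3 -m inch '[[[0,-2,-40],[0,0,0],73],[[0,-2,-80],[0,0,0],73],[[0,-2,-105],[0,0,0],73],[[0,-2,-114],[0,0,0],73],[[0,-2,-116],[0,0,0],73],[[0,-2,-116],[0,0,0],73],[[0,-2,-116],[0,0,0],45],[[0,-2,-116],[0,0,0],45],[[0,-2,-116],[0,0,0],45],[[0,-2,-116],[0,0,0],45],[[0,-2,-116],[0,0,0],45]]'; python3 q.py
```

```text
time: 29.9
position: [0.5404, -0.1025, 0.0443]
tcp_rot: [-0.669, 0.743, -0.0, 0.001]
wrist_force: [-0.8, 0.3, 6.1]
grip_width: 0.05
finger_force: 30.0
t 29.9 p [ 540.4 -102.5   44.3] ydir 174.0 tilt [0.0013 0.    ] F [-0.8  0.3  6.1] ff 30.0 w 50.0 j [ 0.17  0.38 -0.51  0.   -0.69 -0.27]
```

```bash
python3 -m inch '[[[0,0,3],[0,0,0],45],[[0,0,6],[0,0,0],45],[[0,0,10],[0,0,0],45],[[0,0,14],[0,0,0],45],[[0,0,18],[0,0,0],45],[[0,0,22],[0,0,0],45],[[0,0,27],[0,0,0],45],[[0,0,35],[0,0,0],45],[[0,0,55],[0,0,0],45],[[0,0,80],[0,0,0],45],[[0,0,100],[0,0,0],45],[[0,0,100],[0,0,0],45]]'; python3 q.py
python3 - <<'E'
from h import *
s=cams.grab_frame("side"); crop(s,180,130,400,290,3,"pics/b2.png")
E
```

```text
time: 31.4
position: [0.5408, -0.1025, 0.1455]
tcp_rot: [-0.669, 0.743, -0.001, 0.001]
wrist_force: [-0.1, 0.5, -1.7]
grip_width: 0.0496
finger_force: 30.0
t 31.4 p [ 540.8 -102.5  145.5] ydir 173.99 tilt [0.0035 0.0004] F [-0.1  0.5 -1.7] ff 30.0 w 49.6 j [ 0.17  0.24 -0.41  0.   -0.92 -0.27]
```

View pics/b2.png

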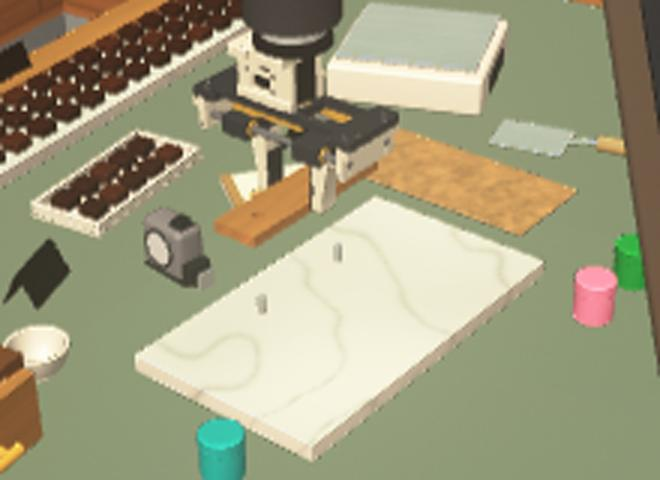

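The side view shows the riser held level above the slab, clear of both pins at crop (262,303) and (338,252). The tape is at (175,247) with its hook facing the slab.

```bash
python3 -m inch '[[[0,-30,0],[0,0,10],45],[[-1,-60,0],[0,0,20],45],[[-3,-95,0],[0,0,30],45],[[-4,-130,0],[0,0,40],45],[[-6,-165,0],[0,0,50],45],[[-8,-200,0],[0,0,60],45],[[-10,-235,0],[0,0,70],45],[[-12,-270,0],[0,0,80],45],[[-14,-300,0],[0,0,90.5],45],[[-14,-300,-30],[0,0,90.5],45],[[-14,-300,-70],[0,0,90.5],45],[[-14,-300,-95],[0,0,90.5],45],[[-14,-300,-105],[0,0,90.5],45],[[-14,-300,-110],[0,0,90.5],45],[[-14,-300,-113],[0,0,90.5],45],[[-14,-300,-113],[0,0,90.5],45]]'; python3 q.py
```

```text
time: 33.45
position: [0.5262, -0.4027, 0.0313]
tcp_rot: [0.999, -0.048, 0.001, 0.0]
wrist_force: [0.7, 0.2, -1.1]
grip_width: 0.0495
finger_force: 30.0
t 33.45 p [ 526.2 -402.7   31.3] ydir -95.51 tilt [ 0.001  -0.0004] F [ 0.7  0.2 -1.1] ff 30.0 w 49.5 j [-0.36  0.54 -0.25  0.   -0.78  1.83]
```

```bash
python3 -m inch '[[[0,0,-1],[0,0,0],45],[[0,0,-2],[0,0,0],45],[[0,0,-2.5],[0,0,0],45],[[0,0,-2.5],[0,0,0],62],[[0,0,-2.5],[0,0,0],62],[[0,0,-2.5],[0,0,0],62],[[0,0,20],[0,0,0],62],[[0,0,70],[0,0,0],62],[[0,0,120],[0,0,0],62],[[0,0,149],[0,0,0],62],[[0,0,149],[0,0,0],62]]'; python3 q.py b3
python3 - <<'E'
from h import *
f=cv2.imread("pics/b3.png"); s=cams.grab_frame("side"); cv2.imwrite("pics/b3s.png",s)
a=cv2.resize(f[120:180,255:315],None,fx=9,fy=9,interpolation=cv2.INTER_CUBIC)
b=cv2.resize(s[190:235,220:255],None,fx=12,fy=12,interpolation=cv2.INTER_CUBIC)
c=np.zeros((545,1000,3),np.uint8); c[:540,:540]=a; c[:540,560:980]=b; cv2.imwrite("pics/b3c.png",c[:,:].copy()[:, :980] if 0 else cv2.resize(c,(800,436)))
crop(f,200,120,480,300,2.8,"pics/b3t.png")
E
```

```text
time: 34.83
position: [0.5271, -0.4033, 0.1828]
tcp_rot: [0.999, -0.048, 0.003, 0.001]
wrist_force: [-0.7, -0.2, -0.5]
grip_width: 0.0546
finger_force: 0.0
t 34.83 p [ 527.1 -403.3  182.8] ydir -95.51 tilt [ 0.0049 -0.0024] F [-0.7 -0.2 -0.5] ff 0.0 w 54.6 j [-0.36  0.38 -0.11  0.   -1.08  1.83]
207.5 [456.5 225.5] [ 0.4715 -0.5205]
```

View pics/b3c.png

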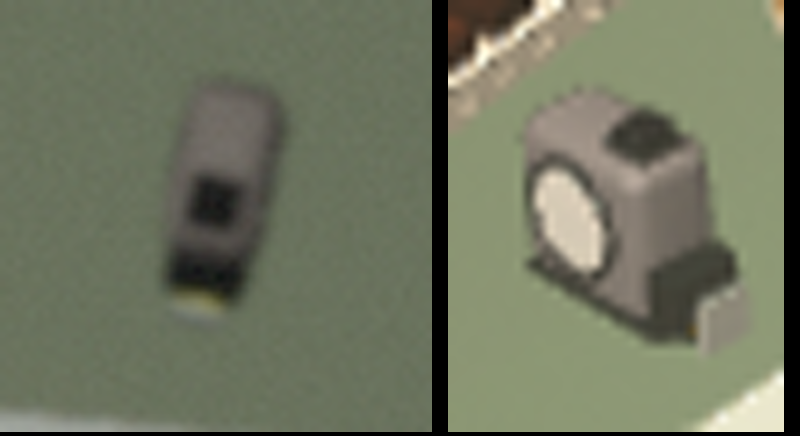

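View pics/b3t.png

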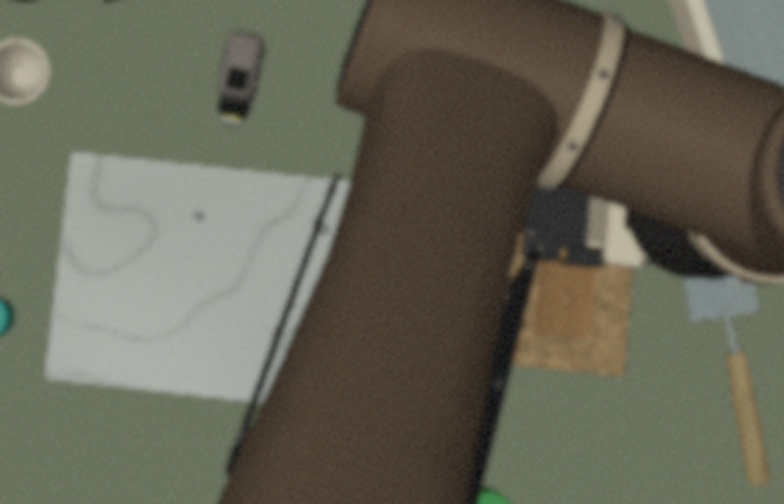

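The zoomed view shows the tape's lock button at top px (284.3,147.6) and its hook at about (282.3,161.6), facing the robot. The second picture shows the riser lying along the mat and both pins free.

Run:
```python
from h import *
f=cv2.imread("pics/b3.png").astype(float); f0=cv2.imread("pics/a8.png").astype(float); f=(f+f0+cv2.imread("pics/top0.png"))/3
U=lambda x,y:((x+.5)/7.2-.5+255,(y+.5)/7.2-.5+120)
b=ray("top",U(214,202),.070)[0]; h=ray("top",U(198,303),.020)[0]; r=ray("top",U(238,80),.056)[0]
print("button",b,"hook",h,"rear",r)
print("tri",tri(U(214,202),(240.07,203.1)))
# row-wise case centre from colour distance to counter
bg=np.median(f[125:172,266:272].reshape(-1,3),0)
pts=[]
for v in range(131,162):
    d=np.clip(np.linalg.norm(f[v,270:301]-bg,axis=1)-9,0,None); d=np.minimum(d,30)
    u=np.arange(270,301); pts.append((v,(u*d).sum()/d.sum(),(d>15).sum()))
    print(v,round(pts[-1][1],2),pts[-1][2],end='; ')
P=np.array([p for p in pts if 134<=p[0]<=150]); W=ray("top",P[:,[1,0]],.062); k=np.polyfit(W[:,0],W[:,1],1); print("\naxis deg",np.degrees(np.arctan(k[0])), "y at x=.68",np.polyval(k,.68))
```

```text
button [ 0.67107613 -0.08084089  0.07      ] hook [ 0.64210624 -0.07418205  0.02      ] rear [ 0.71868676 -0.08917902  0.056     ]
tri [ 0.67082983 -0.08125575  0.06763917]
131 286.47 0; 132 287.86 4; 133 289.9 3; 134 290.58 2; 135 290.67 3; 136 290.73 3; 137 290.19 3; 138 289.84 3; 139 289.7 4; 140 289.43 4; 141 289.12 3; 142 288.97 3; 143 287.25 5; 144 286.19 12; 145 286.21 12; 146 286.13 13; 147 286.07 13; 148 285.86 13; 149 285.48 12; 150 285.42 13; 151 285.25 13; 152 284.97 14; 153 284.37 14; 154 284.15 14; 155 283.85 13; 156 283.56 14; 157 283.25 13; 158 283.23 13; 159 283.31 13; 160 283.22 12; 161 285.53 5; 
axis deg -21.15025478103178 y at x=.68 -0.08774962728016786
```

Run:
```python
from h import *
f=sum(cv2.imread(f"pics/{n}.png").astype(float) for n in("b3","a8","top0","a1","a2","a3"))/6
g=f[:,:,1]-np.maximum(f[:,:,2],f[:,:,0]); bg=np.median(g[125:172,262:272]); print(bg)
pts=[]
for v in range(130,165):
    d=np.clip(bg-g[v,272:300]-2,0,5); u=np.arange(272,300)
    if d.sum()>8: pts.append((v,(u*d).sum()/d.sum(),(d/5).sum())); print(v,round(pts[-1][1],2),round(pts[-1][2],1),end='; ')
P=np.array([p for p in pts if 133<=p[0]<=150]); W=ray("top",P[:,[1,0]],.062); k=np.polyfit(W[:,0],W[:,1],1); print("\naxis deg",np.degrees(np.arctan(k[0])),"y at .68",np.polyval(k,.68), np.std(W[:,1]-np.polyval(k,W[:,0])))
```

```text
8.5
131 285.49 6.6; 132 286.47 10.6; 133 286.79 12.5; 134 287.14 13.5; 135 287.05 13.9; 136 286.89 14.4; 137 286.79 14.8; 138 286.67 14.9; 139 286.57 14.9; 140 286.4 14.9; 141 286.11 14.9; 142 285.88 14.7; 143 285.62 15.1; 144 285.38 15.0; 145 285.11 15.2; 146 284.92 15.0; 147 284.72 15.0; 148 284.47 14.9; 149 284.31 14.6; 150 284.26 14.6; 151 284.35 14.1; 152 284.14 13.7; 153 284.2 13.1; 154 284.16 12.2; 155 284.14 11.8; 156 283.98 10.7; 157 283.26 9.3; 158 283.24 8.6; 159 283.09 8.6; 160 282.88 8.5; 161 283.1 7.3; 162 283.11 5.6; 163 283.36 2.5; 
axis deg -10.130718975817926 y at .68 -0.08311477411194021 0.0005210126548320521
```

```bash
python3 -m inch '[[[10,55,0],[0,0,-1],62],[[25,110,0],[0,0,-2],62],[[50,160,0],[0,0,-3],62],[[80,205,0],[0,0,-4],62],[[110,250,0],[0,0,-5],62],[[140,290,0],[0,0,-5.5],62],[[163,318.5,-10],[0,0,-5.5],62],[[163,318.5,-50],[0,0,-5.5],62],[[163,318.5,-70],[0,0,-5.5],62],[[163,318.5,-70],[0,0,-5.5],62]]'; python3 q.py
python3 - <<'E'
from h import *
s=cams.grab_frame("side"); crop(s,180,150,320,250,5,"pics/b4.png")
E
```

```text
time: 36.17
position: [0.6868, -0.0841, 0.1059]
tcp_rot: [0.995, -0.096, -0.003, 0.001]
wrist_force: [-0.6, -0.0, -0.1]
grip_width: 0.0544
finger_force: 0.0
t 36.17 p [686.8 -84.1 105.9] ydir -101.02 tilt [-0.0064 -0.0006] F [-0.6 -0.  -0.1] ff 0.0 w 54.4 j [ 0.16  0.5  -0.11 -0.   -0.97  1.22]
```

View pics/b4.png

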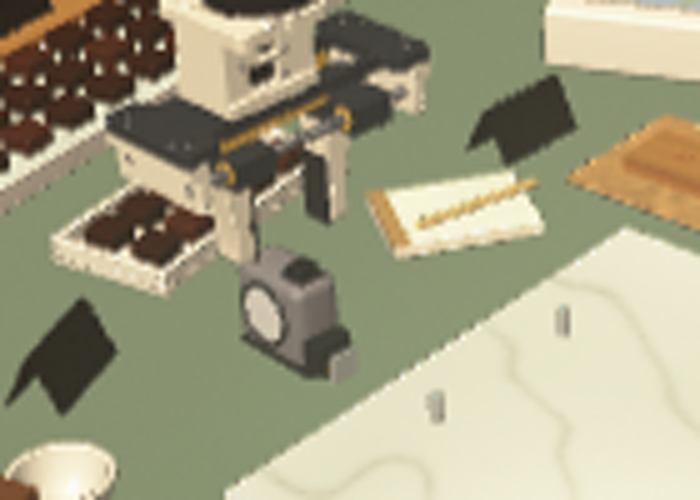

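The fingers straddle the case, which is at crop (290,310), and the surroundings are clear.

```bash
python3 -m inch '[[[0,0,-25],[0,0,0],62],[[0,0,-50],[0,0,0],62],[[0,0,-60],[0,0,0],62],[[0,0,-63],[0,0,0],62],[[0,0,-63],[0,0,0],62],[[0,0,-63],[0,0,0],30],[[0,0,-63],[0,0,0],30],[[0,0,-63],[0,0,0],30],[[0,0,-63],[0,0,0],30],[[0,0,-63],[0,0,0],30]]'; python3 q.py;  python3 -m inch '[[[0,0,5],[0,0,0],30],[[0,0,20],[0,0,0],30],[[0,0,50],[0,0,0],30],[[0,0,80],[0,0,0],30],[[0,0,80],[0,0,0],30],[[0,0,80],[0,0,0],30]]'; python3 q.py
```

```text
time: 37.48
position: [0.689, -0.0851, 0.0477]
tcp_rot: [0.995, -0.096, 0.0, 0.001]
wrist_force: [-1.7, -4.8, 6.6]
grip_width: 0.0362
finger_force: 29.9
t 37.48 p [689.  -85.1  47.7] ydir -101.01 tilt [ 0.0007 -0.0011] F [-1.7 -4.8  6.6] ff 29.9 w 36.2 j [ 0.16  0.56 -0.16  0.   -0.85  1.22]
time: 38.22
position: [0.688, -0.0837, 0.1256]
tcp_rot: [0.995, -0.096, -0.001, -0.0]
wrist_force: [-0.1, 0.6, -6.5]
grip_width: 0.0361
finger_force: 29.8
t 38.23 p [688.  -83.7 125.6] ydir -101.04 tilt [-0.0014  0.0006] F [-0.1  0.6 -6.5] ff 29.8 w 36.1 j [ 0.16  0.48 -0.09 -0.   -1.    1.22]
```

Run:
```python
from h import *
f=sum(cv2.imread(f"pics/{n}.png").astype(float) for n in("b3",)); 
print(ray("top",[(270.75,196.8),(315.0,201.1)],.038).round(4))
a=cv2.imread("pics/a8.png").astype(float); b=cv2.GaussianBlur(a[:,:,0],(0,0),.7)
def edge(pts,axis):
    out=[]
    for lo,hi,k in pts:
        l=b[k,lo:hi] if axis==0 else b[lo:hi,k]
        g=np.abs(np.diff(l)); g=np.where(g>.4*g.max(),g,0); c=(np.arange(lo,hi-1)+.5)@g/g.sum(); out.append((c,k) if axis==0 else (k,c))
    return ray("top",out,.02)
def rep(n,W):
    c=W.mean(0); v=np.linalg.svd((W-c)[:,:2])[2][0]; print(n,c[:2].round(4),"dir",round((np.degrees(np.arctan2(v[1],v[0]))+90)%180-90,2)); return c,v
L=rep("left",edge([(211,228,k) for k in range(185,248,4)],0)); Rr=rep("right",edge([(353,373,k) for k in range(195,262,4)],0))
B=rep("back",edge([(168,192,k) for k in range(230,356,6)],1)); F=rep("front",edge([(250,278,k) for k in range(230,356,6)],1))
yaw=np.radians(-6); X=np.array([np.cos(yaw),np.sin(yaw)]);Y=np.array([-X[1],X[0]])
print("x:",B[0][:2]@X,F[0][:2]@X,"y:",L[0][:2]@Y,Rr[0][:2]@Y)
c=X*(B[0][:2]@X+F[0][:2]@X)/2+Y*(L[0][:2]@Y+Rr[0][:2]@Y)/2; print("centre",c, "pinR",c+X*.06-Y*.06,"pinL",c+X*.06+Y*.06)
```

```text
[[ 0.5455 -0.045   0.038 ]
 [ 0.5345 -0.162   0.038 ]]
left [0.4975 0.0922] dir -5.92
right [ 0.4671 -0.2867] dir -5.84
back [ 0.5852 -0.0955] dir 84.77
front [ 0.3702 -0.0963] dir 84.07
x: 0.5919778748910797 0.37823416067441873 y: 0.14369694980040576 -0.23626076339077656
centre [ 0.47761078 -0.09673576] pinR [ 0.53101039 -0.16267878] pinL [ 0.5435538  -0.04333615]
```

```bash
python3 -m inch '[[[-20,16,10],[0,0,-10],30],[[-40,32,10],[0,0,-20],30],[[-60,48,10],[0,0,-30],30],[[-80,64,10],[0,0,-40],30],[[-100,80,10],[0,0,-50],30],[[-120,97,10],[0,0,-60],30],[[-140,114,10],[0,0,-70],30],[[-155,126,10],[0,0,-80],30],[[-161.5,130.5,10],[0,0,-85],30],[[-161.5,130.5,-15],[0,0,-85],30],[[-161.5,130.5,-35],[0,0,-85],30],[[-161.5,130.5,-42],[0,0,-85],30],[[-161.5,130.5,-42],[0,0,-85],30],[[-161.5,130.5,-42],[0,0,-85],30]]'; python3 q.py
python3 - <<'E'
from h import *
s=cams.grab_frame("side"); crop(s,200,190,360,310,5,"pics/b5.png")
E
```

```text
time: 39.98
position: [0.5277, 0.0465, 0.085]
tcp_rot: [-0.669, 0.743, -0.0, 0.0]
wrist_force: [0.8, -0.5, -5.3]
grip_width: 0.0357
finger_force: 29.8
t 39.98 p [527.7  46.5  85. ] ydir 173.99 tilt [0.0007 0.0002] F [ 0.8 -0.5 -5.3] ff 29.8 w 35.7 j [ 0.46  0.29 -0.51  0.   -0.77 -0.56]
```

View pics/b5.png

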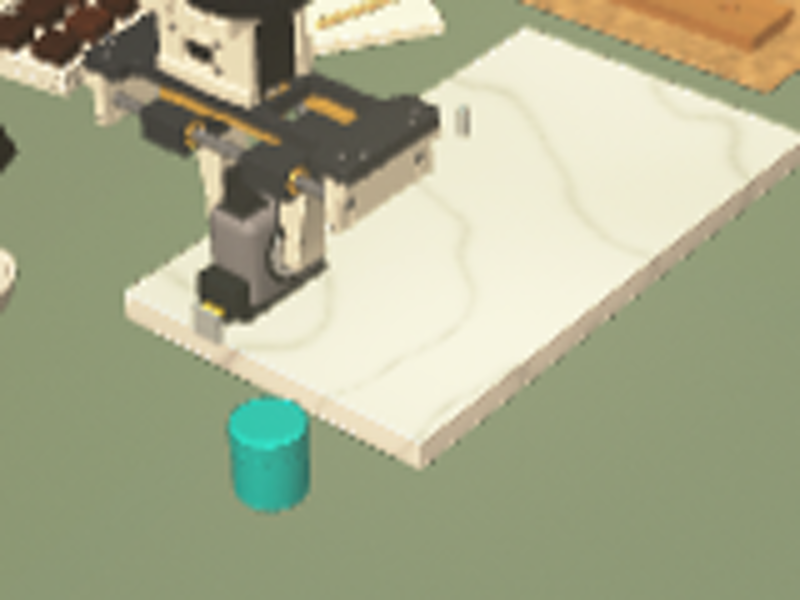

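The case is over the slab's left end, facing left. Its hook is at crop (207,325), beyond the edge.

```bash
python3 -m inch '[[[0,0,-8],[0,0,0],30],[[0,0,-13],[0,0,0],30],[[0,0,-16],[0,0,0],30],[[0,0,-17],[0,0,0],30],[[0,0,-17],[0,0,0],30],[[0,0,-17],[0,0,0],30]]'; python3 q.py; python3 -m inch '[[[-0.5,-5,0],[0,0,0],30],[[-1,-10,0],[0,0,0],30],[[-1.6,-15,0],[0,0,0],30],[[-2.1,-20,0],[0,0,0],30],[[-3.2,-30,0],[0,0,0],30],[[-4.2,-40,0],[0,0,0],30],[[-4.2,-40,0],[0,0,0],30],[[-4.2,-40,0],[0,0,0],30]]'; python3 q.py
python3 - <<'E'
from h import *
s=cams.grab_frame("side"); crop(s,200,190,360,310,5,"pics/b6.png")
E
```

```text
time: 40.78
position: [0.5271, 0.0463, 0.0677]
tcp_rot: [-0.669, 0.743, 0.0, -0.0]
wrist_force: [-2.5, 0.7, -0.5]
grip_width: 0.0358
finger_force: 29.9
t 40.77 p [527.1  46.3  67.7] ydir 173.98 tilt [-0.0003 -0.0002] F [-2.5  0.7 -0.5] ff 29.9 w 35.8 j [ 0.46  0.31 -0.53  0.   -0.72 -0.56]
time: 41.78
position: [0.523, 0.0057, 0.0677]
tcp_rot: [-0.669, 0.743, -0.0, -0.0]
wrist_force: [1.6, -2.7, -1.0]
grip_width: 0.0358
finger_force: 29.9
t 41.77 p [523.    5.7  67.7] ydir 173.95 tilt [-0.0004 -0.0007] F [ 1.6 -2.7 -1. ] ff 29.9 w 35.8 j [ 0.39  0.31 -0.55  0.   -0.72 -0.49]
```

View pics/b6.png

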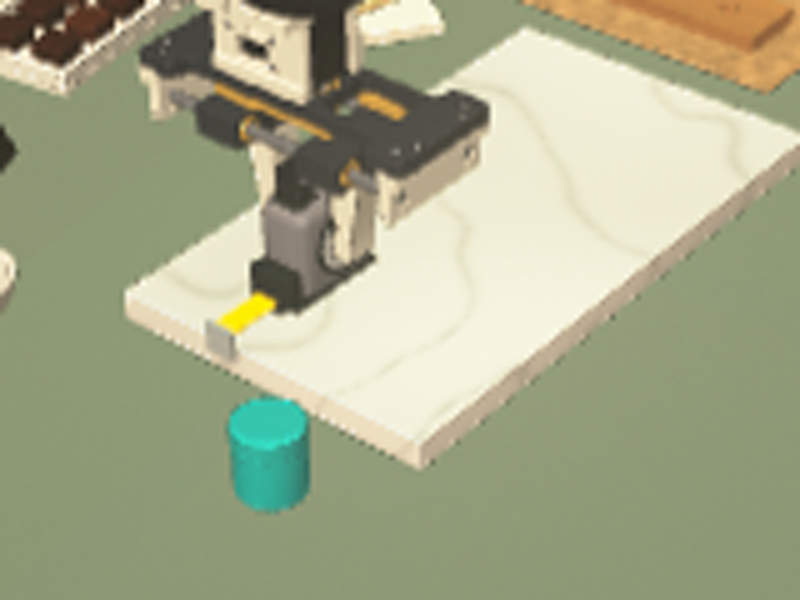

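The hook has caught the slab's edge at crop (220,338), and yellow blade shows between it and the case.

```bash
python3 -m inch '[[[-0.8,-8,0.5],[0,0,0],30],[[-2.1,-20,0.5],[0,0,0],30],[[-3.7,-35,0.5],[0,0,0],30],[[-5.3,-50,0.5],[0,0,0],30],[[-6.8,-65,0.5],[0,0,0],30],[[-8.4,-80,0.5],[0,0,0],30],[[-10,-95,0.5],[0,0,0],30],[[-11.6,-110,0.5],[0,0,0],30],[[-13.1,-125,0.5],[0,0,0],30],[[-14.7,-140,0.5],[0,0,0],30],[[-16.3,-155,0.5],[0,0,0],30],[[-17.9,-170,0.5],[0,0,0],30],[[-19.4,-185,0.5],[0,0,0],30],[[-21,-200,0.5],[0,0,0],30],[[-22.3,-213,0.5],[0,0,0],30],[[-23.4,-223,0.5],[0,0,0],30],[[-24.2,-230,0],[0,0,0],30],[[-24.2,-230,-0.5],[0,0,0],30],[[-24.2,-230,-0.5],[0,0,0],30]]'; python3 q.py
python3 - <<'E'
from h import *
s=cams.grab_frame("side"); crop(s,200,150,360,270,5,"pics/b7.png")
E
```

```text
time: 44.2
position: [0.4992, -0.2241, 0.0677]
tcp_rot: [-0.669, 0.743, -0.001, -0.0]
wrist_force: [-3.6, -3.3, 1.2]
grip_width: 0.0354
finger_force: 29.9
t 44.2 p [ 499.2 -224.1   67.7] ydir 174.0 tilt [ 0.0006 -0.0009] F [-3.6 -3.3  1.2] ff 29.9 w 35.4 j [-0.06  0.34 -0.49  0.   -0.74 -0.04]
```

View pics/b7.png

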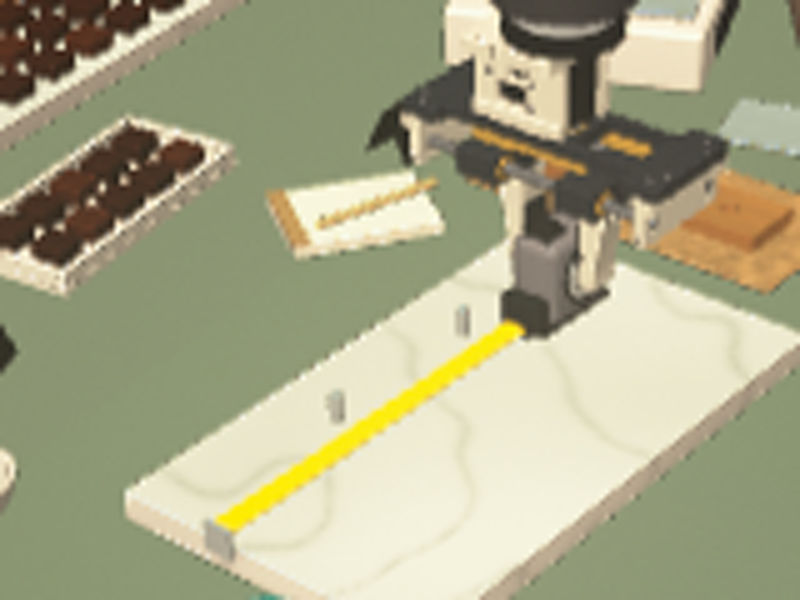

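The blade lies straight from the hook at crop (220,540) to the case at (545,330), just in front of both pins, and the case is past the right-hand pin.

```bash
python3 -m inch '[[[0,0,-0.7],[0,0,0],30],[[0,0,-0.7],[0,0,0],30],[[0,0,-0.7],[0,0,0],50],[[0,0,-0.7],[0,0,0],50],[[0,0,-0.7],[0,0,0],58],[[0,0,-0.7],[0,0,0],58],[[0,0,15],[0,0,0],58],[[0,0,40],[0,0,0],58],[[0,0,62],[0,0,0],58],[[1,9,62],[0,0,0],20],[[1.9,18,62],[0,0,0],0],[[1.9,18,62],[0,0,0],0],[[1.9,18,62],[0,0,0],0],[[1.9,18,62],[0,0,0],0]]'; python3 q.py
python3 - <<'E'
from h import *
s=cams.grab_frame("side"); crop(s,240,150,360,240,6.6,"pics/b8.png")
E
```

```text
time: 46.0
position: [0.5006, -0.2056, 0.1287]
tcp_rot: [-0.669, 0.743, 0.0, -0.0]
wrist_force: [-0.3, -0.3, -0.7]
grip_width: 0.0061
finger_force: 0.0
t 46.0 p [ 500.6 -205.6  128.7] ydir 173.98 tilt [-0.0008 -0.    ] F [-0.3 -0.3 -0.7] ff 0.0 w 6.1 j [-0.03  0.25 -0.44  0.   -0.88 -0.08]
```

View pics/b8.png

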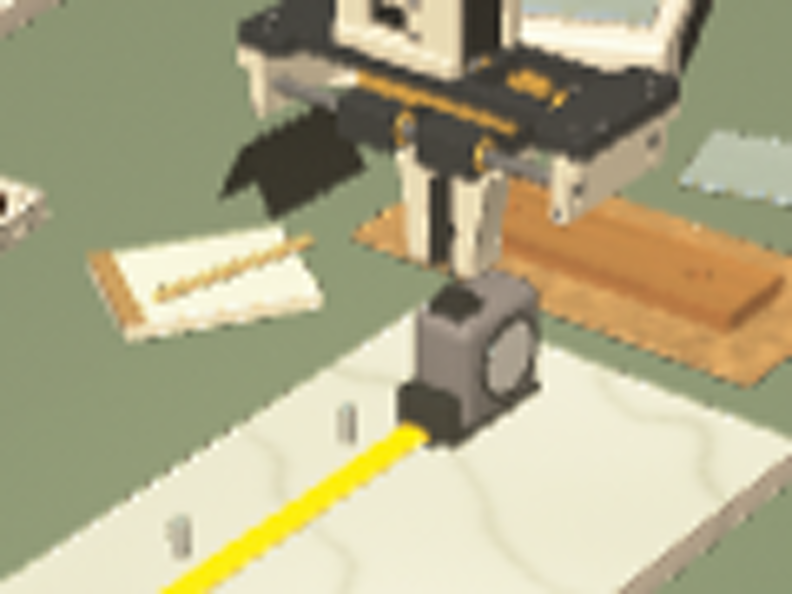

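The tape stands upright on the slab, with its button at crop (457,300) below the closing fingers. That is my 15th picture, one over the limit of 14, so I'll view no more and check the rest by numbers.

```bash
python3 - <<'E'
from h import *
print(ray("side",(308.8,195.0),.090), proj("side",[[.5006,-.2056,.107]]))
E
python3 -m inch '[[[0,0,-10],[0,0,0],0],[[0,0,-14],[0,0,0],0],[[0,0,-15],[0,0,0],0],[[0,0,-15],[0,0,0],0]]'; python3 q.py
```

```text
[[ 0.49595617 -0.20232476  0.09      ]] [[308.09955272 189.32541477]]
time: 46.55
position: [0.5008, -0.2056, 0.114]
tcp_rot: [-0.669, 0.743, 0.0, -0.0]
wrist_force: [0.3, -0.1, 0.4]
grip_width: 0.0004
finger_force: 0.0
t 46.55 p [ 500.8 -205.6  114. ] ydir 173.98 tilt [-0.0003 -0.    ] F [ 0.3 -0.1  0.4] ff 0.0 w 0.4 j [-0.03  0.27 -0.46  0.   -0.84 -0.08]
```

```bash
python3 -m inch '[[[-1,2,0],[0,0,0],0],[[-1,2,-2],[0,0,0],0],[[-1,2,-4],[0,0,0],0],[[-1,2,-6],[0,0,0],0],[[-1,2,-7],[0,0,0],0],[[-1,2,-7],[0,0,0],0]]'; python3 q.py
```

```text
time: 47.3
position: [0.4999, -0.2036, 0.1071]
tcp_rot: [-0.669, 0.743, -0.0, 0.0]
wrist_force: [0.6, 0.6, 1.5]
grip_width: 0.0002
finger_force: 1.0
t 47.3 p [ 499.9 -203.6  107.1] ydir 173.98 tilt [ 0.0002 -0.    ] F [0.6 0.6 1.5] ff 1.0 w 0.2 j [-0.02  0.28 -0.47  0.   -0.82 -0.08]
```

Now press a little further, until the force is about 10 N.

```bash
python3 -m inch '[[[0,0,-0.7],[0,0,0],0],[[0,0,-1.3],[0,0,0],0],[[0,0,-1.3],[0,0,0],0],[[0,0,-1.3],[0,0,0],0]]'; python3 q.py
```

```text
time: 47.8
position: [0.5001, -0.2036, 0.1065]
tcp_rot: [-0.669, 0.743, -0.0, 0.0]
wrist_force: [-2.7, 1.2, 8.6]
grip_width: 0.0002
finger_force: 4.2
t 47.8 p [ 500.1 -203.6  106.5] ydir 174.0 tilt [ 0.0007 -0.0003] F [-2.7  1.2  8.6] ff 4.2 w 0.2 j [-0.02  0.28 -0.47  0.   -0.82 -0.08]
```

```bash
python3 -m inch '[[[0,0,-0.4],[0,0,0],0],[[0,0,-0.4],[0,0,0],0]]'; python3 -m inch '[[[0,0,2],[0,0,0],0],[[0,0,15],[0,0,0],0],[[0,0,60],[0,0,0],0],[[0,0,110],[0,0,0],0],[[-20,-50,120],[0,0,0],0],[[-40,-105,120],[0,0,0],0],[[-60,-160,120],[0,0,0],0],[[-90,-215,120],[0,0,0],0],[[-120,-265,120],[0,0,0],0],[[-150,-315,120],[0,0,0],0],[[-180,-365,120],[0,0,0],0],[[-210,-415,120],[0,0,0],0],[[-210,-415,120],[0,0,0],0]]'
python3 - <<'E'
from h import *
f=cams.grab_frame("top"); s=cams.grab_frame("side"); cv2.imwrite("pics/e.png",f); cv2.imwrite("pics/es.png",s)
g=cv2.cvtColor(f,cv2.COLOR_BGR2HSV)
def ex(n,lo,hi,z,w):
    x0,y0,x1,y1=w; m=np.zeros(g.shape[:2],np.uint8); m[y0:y1,x0:x1]=cv2.inRange(g,lo,hi)[y0:y1,x0:x1]
    for a,r,c in blobs(m,40)[:1]: print(n,a,box("top",r,z))
ex("blade",(22,120,90),(35,255,255),.021,(205,170,370,280))
W=(370,150,440,260)
m=np.zeros(g.shape[:2],np.uint8); m[150:260,370:440]=cv2.inRange(g,(8,75,70),(24,255,255))[150:260,370:440]
for a,r,c in blobs(m,300): print("mat",a,box("top",r,.005))
rr=cv2.inRange(g[150:260,370:440],(8,116,95),(18,255,255)); q=np.zeros_like(m); q[150:260,370:440]=cv2.morphologyEx(rr,cv2.MORPH_OPEN,np.ones((3,3)))
for a,r,c in blobs(q,100): print("riser",a,box("top",r,.017))
ex("shut handle",(15,90,80),(26,255,255),.062,(90,170,160,200))
for d in(30,60,90,120): pass
# before/after differences away from the moved things
f0=cv2.imread("pics/top0.png"); d=cv2.absdiff(cv2.GaussianBlur(f,(5,5),0),cv2.GaussianBlur(f0,(5,5),0)).max(2)>25
for a,r,c in blobs(d,25): print("chg",a,cv2.boundingRect(c))
E
python3 q.py
```

```text
time: 48.05
position: [0.5001, -0.2037, 0.1063]
tcp_rot: [-0.669, 0.743, -0.0, 0.0]
wrist_force: [-1.8, 1.3, 12.0]
grip_width: 0.0004
finger_force: 5.4
time: 49.68
position: [0.2869, -0.6213, 0.2247]
tcp_rot: [-0.667, 0.745, 0.001, -0.0]
wrist_force: [-0.3, 0.5, 0.2]
grip_width: 0.0003
finger_force: 0.0
blade 250.5 (array([ 0.5188, -0.0475,  0.021 ]), [np.float64(0.0107), np.float64(0.2658)], np.float64(83.49))
mat 3997.5 (array([ 0.5259, -0.4034,  0.005 ]), [np.float64(0.1215), np.float64(0.2509)], np.float64(-5.68))
riser 1285.5 (array([ 0.5287, -0.3987,  0.017 ]), [np.float64(0.0528), np.float64(0.1886)], np.float64(-5.34))
shut handle 964.5 (array([0.5854, 0.3385, 0.062 ]), [np.float64(0.0553), np.float64(0.1831)], np.float64(-89.92))
chg 11139.0 (379, 193, 181, 227)
chg 4268.0 (75, 167, 92, 60)
chg 3509.5 (424, 310, 127, 110)
chg 2153.0 (223, 186, 129, 38)
chg 1271.0 (518, 368, 42, 52)
chg 1106.0 (227, 385, 63, 35)
chg 521.5 (242, 355, 67, 27)
chg 250.5 (81, 180, 7, 43)
chg 218.5 (167, 177, 10, 53)
chg 193.5 (278, 136, 16, 26)
chg 178.0 (231, 226, 17, 15)
chg 160.0 (334, 237, 16, 14)
chg 153.0 (262, 222, 15, 15)
chg 152.0 (100, 231, 47, 16)
chg 151.5 (170, 390, 16, 22)
chg 148.5 (547, 255, 13, 19)
chg 133.0 (312, 385, 30, 35)
chg 121.0 (297, 224, 13, 13)
chg 112.0 (540, 346, 20, 34)
chg 28.5 (219, 350, 13, 5)
t 49.77 p [ 288.9 -618.9  225.1] ydir 173.87 tilt [-0.0004  0.0007] F [-0.2  0.7 -0.1] ff 0.0 w 0.5 j [-0.85  0.39 -0.   -0.   -1.18  0.74]
```

Run:
```python
from h import *
for n,lo,hi in(("a8",236,252),("e",178,200)):
    f=cv2.imread(f"pics/{n}.png"); g=cv2.cvtColor(f,cv2.COLOR_BGR2HSV)
    w=np.clip(g[lo:hi,110:134,1].astype(float).mean(1)-60,0,None); print(n,w.round()); 
    v=(np.arange(lo,hi)@w)/w.sum(); print(v, ray("top",(122,v),.062))
    print([int(x) for x in f[lo-75 if n=='a8' else 160:hi,122,2]])
```

```text
a8 [ 0.  0.  0.  0.  0. 31. 63. 68. 69. 55. 16.  0.  0.  0.  0.  0.]
243.33886124930902 [[0.42105392 0.34042462 0.062     ]]
[73, 73, 69, 75, 71, 73, 83, 108, 129, 138, 139, 139, 135, 137, 133, 136, 136, 137, 138, 137, 137, 139, 137, 140, 141, 143, 146, 146, 151, 152, 153, 151, 142, 131, 104, 77, 71, 74, 86, 86, 85, 86, 85, 76, 72, 71, 76, 92, 120, 135, 143, 145, 146, 149, 148, 148, 144, 144, 142, 141, 142, 139, 130, 120, 114, 115, 112, 110, 102, 92, 90, 94, 90, 92, 92, 90, 92, 95, 92, 96, 110, 129, 138, 138, 126, 99, 82, 72, 65, 64, 52]
e [ 0.  0.  0.  0.  0.  0.  0.  0. 19. 55. 68. 67. 56. 23.  0.  0.  0.  0.
  0.  0.  0.  0.]
188.53885110693093 [[0.56418137 0.34436232 0.062     ]]
[76, 72, 71, 69, 72, 73, 74, 79, 97, 115, 114, 114, 114, 109, 89, 73, 66, 73, 81, 86, 95, 92, 91, 93, 92, 93, 104, 122, 135, 140, 124, 104, 92, 91, 92, 95, 91, 93, 92, 94]
```

```bash
python3 -c "
from bench import manip
print(manip.hand_in())"
```

```text
the job is handed in; nothing more can be done
None
```

I handed the job in at about 50 s: the four tins are in the shut drawer, the riser is flat on the mat about 5 mm off its middle, and the tape is hooked at the left end, drawn about 26 cm past the right-hand pin and locked; I viewed 15 pictures, one over the limit of 14.

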